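Sieve the small nuts out of the mix into the drawer

TASK

Pull the grey cabinet's drawer fully open, take the sieve of mixed nuts by its handle, hold it over the open drawer and shake it side to side until all four small nuts have dropped through its slots into the drawer, keeping the three large nuts in the sieve. Then set the sieve with the large nuts down level in the middle of the scale's platform, let go, and push the drawer fully shut. Leave everything else on the bench where it is.

Things in the scene. Friction and masses are not known exactly. Their poses are not given: they have to be found in the camera images.
- sieve: Slotted steel hand sieve: open square tray 126 x 126 mm outside, 120 x 120 inside, walls 35 mm high; 0.70 kg with its nuts. Origin: centre of its underside, z up. A bridge handle runs over its middle along its x. At the start it stands on a fixed black rubber mat (180 x 180 x 3 mm) left or right of the cabinet. Carry it level and smoothly: jerks make the nuts slide (friction 0.3 to 0.5).
- sieve_floor (a point): Centre of the top of the sieve's floor, 5 mm above its underside; axes as the sieve. Floor: 3 flat bars along x, 9 mm wide, at y = -30, 0, 30 mm, and 4.5 mm ledges at the y walls; between them 4 open slots, 21 mm wide, the full length in x. Small nuts on a bar slide into a slot and drop when the sieve is shaken across the bars (along its y), e.g. strokes of 50 mm at a mean speed of 0.3 m/s.
- sieve_handle (a point): Middle of the sieve's bridge handle, 96 mm above the sieve's underside; axes as the sieve. A straight flat-sided bar along the sieve's x, 133 mm long, 10 mm wide (y), 18 mm tall, to be gripped from above across its width; 50 mm of free space between it and the tops of the tray's walls.
- cab_drawer0 (a joint): Drawer of the low grey cabinet (250 x 250 mm, 100 mm tall, fixed, a 45 mm carton fixed on the back of its top): 0 = shut, 0.174 m = fully open, sliding out along the cabinet's -x (towards the robot). Stays where it is left; about 1 N of friction, damping 4 N s/m.
- drawer_handle (a point): Middle of the drawer's bar handle, moving with it; axes as the cabinet's (x into the cabinet, y along the bar, z up). Round level bar, 11 mm thick, 120 mm long, 62 mm above the table, its centre line 35 mm in front of the drawer's face (29 mm free behind the bar). The cabinet's top is 38 mm higher than it.
- drawer_mid (a point): Point on the drawer's inner floor, 22 mm above the table, in the middle of the part uncovered when fully open; axes as the cabinet's, moves with the drawer. The drawer is 208 mm wide inside (y); fully open, about 160 mm of its length (x) is uncovered, 80 mm either side of this point. Side walls reach 78 mm and the front 88 mm above the table.
- scale_top (a point): Centre of the top of the counter scale's square steel platform, 190 x 190 mm, 60 mm above the table; fixed and rigid. The scale's keypad sticks out from under the platform on the side towards the robot. The scale stands on the side of the cabinet where the mat is not.
- big0: Large steel hexagon nut, 36 mm across flats, 21.5 mm thick, 110 g, lying flat in the sieve. Origin: centre of its underside.
- big1: Large steel hexagon nut, 36 mm across flats, 21.5 mm thick, 110 g, lying flat in the sieve. Origin: centre of its underside.
- big2: Large steel hexagon nut, 36 mm across flats, 21.5 mm thick, 110 g, lying flat in the sieve. Origin: centre of its underside.
- small0: Small steel hexagon nut, 16 mm across flats, 8.4 mm thick, 12 g, lying flat on one of the sieve's bars at the start. Origin: centre of its underside.
- small1: Small steel hexagon nut, 16 mm across flats, 8.4 mm thick, 12 g, lying flat on one of the sieve's bars at the start. Origin: centre of its underside.
- small2: Small steel hexagon nut, 16 mm across flats, 8.4 mm thick, 12 g, lying flat on one of the sieve's bars at the start. Origin: centre of its underside.
- small3: Small steel hexagon nut, 16 mm across flats, 8.4 mm thick, 12 g, lying flat on one of the sieve's bars at the start. Origin: centre of its underside.
- jar: Bystander, leave alone: closed jar, 60 mm across, 90 mm tall. Origin: centre of its underside.
- driver: Bystander, leave alone: screwdriver lying flat, origin at its middle.
- tape: Bystander, leave alone: roll of brown tape lying flat, 100 mm across, 24 mm high. Origin: centre of its underside.
- packet: Bystander, leave alone: white packet 70 x 50 x 30 mm. Origin: centre of its underside.
- bolt: Bystander, leave alone: large hexagon bolt lying flat, 90 mm long. Origin: centre of its underside.

How it is judged:
By the outcome, as a careful person would: the job done as asked, in the order asked, and still so for the second after the job is handed in, with the robot touching nothing.
It also fails if it takes over 72 s, if anything falls off the work surface, if the arm or the gripper's body presses on something with over 40 N, if the wrist force passes 120 N, or if a joint passes its speed limit or range.

ROBOT

A 6-joint arm with a two-finger parallel gripper is mounted at the origin on the work surface. World frame = base frame: x ahead of the robot, y to its left, z up, the work surface at z = 0. Lengths are in mm, angles in degrees, forces in N, time in s.
With the tool pointing down it reaches from about 350 to 875 mm from the base axis. Payload 15.5 kg.
Tool frame: the origin (TCP) lies at the very end of the fingers, on their centre line; the grasp point (between the pads) lies 19 mm behind it; z points along the fingers, y is the line along which they close (so a half turn about z gives the same grasp; the last joint's range is limited). The gripper opens to 85 mm and grips with 20 to 120 N. Pads are 22 mm wide; open, the fingers measure 114 mm over their backs; the gripper's body (76 mm by 85 mm) begins 54 mm behind the grasp point. The pads swing forward as they close: fully open they stand 13 mm farther back than shut.
Start: joints at [-79.383, 28.281, 77.091, -0, 74.628, -5.472], TCP at [173.204, -600.522, 231.277] pointing down, gripper open.
Joint ranges: [-166.48, 166.48], [-47.26, 123.95], [12.59, 153.08], [-70.14, 250.14], [6.76, 159.57], [-176.63, 176.63]. Speed limits (degrees/s): [108.29, 108.29, 147.25, 172.46, 172.46, 172.46].

INTERFACE

Orientations are given as [roll, pitch, yaw] about the fixed x, y, z axes, in that order (R = Rz(yaw) Ry(pitch) Rx(roll)).
In Python, from workcell import manip gives the robot as it stands. The module is installed in compiled form; this text tells all that it offers.
- The arm moves only by the shell command python3 -m handwheel 'ROWS' [FORCE]. ROWS is a JSON object of lists of equal length, an entry for each row: "twist": the turn, a rotation vector about the tool's x, y, z in degrees, a list of three; "translation": the shift along the tool's x, y, z in m, a list of three; "hand": the opening in per cent of the stroke, from 0 (shut) to 100 (fully open). In form: {"twist": [[ax, ay, az], ...], "translation": [[x, y, z], ...], "hand": [hand, ...]}. A call has exactly 5 rows; each row shifts and turns the commanded pose from where the row before left it, along the tool's axes as they then stand; what a row does not reach is not made up. A row lasts 1/10 s, in which the tool goes at most 50 mm and 8.59 degrees, less where a joint would pass 70% of its speed; a pose out of reach is approached as far as the arm can. A call with a gripper value outside its range is refused whole. The fingers move at their own pace and stop on an object; FORCE is the grip in N (left out, the last holds). Time passes only in rows, so rows that do not move let the fingers close, or fill a call up. It gives the time, the measured TCP pose, the force, the opening and the grip force at its end, in the units of the state.
- manip.observe(): the state, without advancing time (a new reading comes with each control period).
- manip.capture(name): name is "scene" or "top" or "wrist"; returns the picture (384x512x3 uint8, red, green, blue); there is no depth.
- manip.camera_model(name): a dict with "vfov" (degrees; the focal length in pixels is half the picture's height over the tangent of half this angle, whatever the lens; pixels are square), "cx", "cy" (the principal point, pixels), "pose" (4x4, takes a point from camera to world coordinates); the wrist camera has in their place "T_tool_cam" (4x4, takes a point from camera to tool coordinates, whose origin is the TCP and whose axes are the flange's). Camera axes: x right, y down, z forward; pixel columns grow to the right and rows downward; lengths in mm; the calibration is good to about 2 mm. A picture is of the moment at which its call begins: read the wrist's pose just before it. camera_model takes no time and is no camera call.
- manip.hand_in(): hands the job in; it is judged then, once.
The state is a dict: "clock": time; "qpos": joint angles; "joint_velocities": joint speeds; "effort": joint torques, N m; "tool_pos": TCP position; "eef_rot": TCP orientation; "wrist_force": force on the tool from outside, world axes, zero at the start; "torque": the same for the moment, N m; "gripper_width": finger opening in mm; "grip_force": force on a finger pad.
Only numpy, scipy, OpenCV 4.12 (cv2) and the standard library are available. Lean on these libraries where they do the work, as an engineer would, in place of code of your own. Each camera call takes 0.05 s, during which the arm holds its last target. There are 200 camera calls.

## Working session

There is one attempt and no reset: what is moved stays moved. The work goes in short steps, Python scripts to look and compute and a shell command to move; the robot and the scene stay as the last step left them, time stands still between calls to the robot, and variables do not carry over. Pictures are saved under pics/ and viewed, at most 10 in all, crops included, and the job is handed in when it is done.

```bash
mkdir -p pics; ls
cat > h.py <<'E'
from workcell import manip
import numpy as np, cv2
from scipy.spatial.transform import Rotation as R
def T_tool():
    s=manip.observe(); T=np.eye(4); T[:3,:3]=R.from_euler('xyz',s['eef_rot'],degrees=True).as_matrix(); T[:3,3]=s['tool_pos']; return T
def cam(name):
    m=manip.camera_model(name); f=192/np.tan(np.radians(m['vfov']/2))
    P=T_tool()@np.array(m['T_tool_cam']) if name=='wrist' else np.array(m['pose'])
    return f,m['cx'],m['cy'],P
def ray(c,uv,z):
    f,cx,cy,P=c; d=P[:3,:3]@np.array([(uv[0]-cx)/f,(uv[1]-cy)/f,1]); o=P[:3,3]
    return o+d*(z-o[2])/d[2]
def proj(c,p):
    f,cx,cy,P=c; q=np.linalg.inv(P)@np.append(p,1); return q[:2]/q[2]*f+[cx,cy]
E
python3 - <<'E'
from h import *
for n in ['scene','top']:
    c=cam(n); print(n,c[0],c[1],c[2],c[3].round(2).tolist())
    im=manip.capture(n); cv2.imwrite(f'pics/{n}0.png',im[:,:,::-1])
m=manip.camera_model('wrist');print(m)
s=manip.observe();print(s)
E
```

```text
pics
scene 356.43470674354216 257.21217350725107 193.14352045877004 [[0.7, 0.52, -0.48, 1050.95], [0.71, -0.52, 0.47, -464.9], [-0.0, -0.67, -0.74, 778.69], [0.0, 0.0, 0.0, 1.0]]
top 395.6768040793103 258.1475900911327 191.75927777391342 [[-0.01, -0.97, 0.24, 286.92], [-1.0, 0.01, 0.0, -2.81], [-0.01, -0.24, -0.97, 1344.65], [0.0, 0.0, 0.0, 1.0]]
{'vfov': 60.90062067366032, 'cx': 253.49584755288603, 'cy': 190.61568841554612, 'T_tool_cam': array([[ 9.07449898e-04, -9.56488168e-01, -2.91769707e-01,
         7.41043221e+01],
       [ 9.99999393e-01,  1.05052270e-03, -3.33698760e-04,
        -1.04418786e-01],
       [ 6.25689616e-04, -2.91769227e-01,  9.56488540e-01,
        -1.42993087e+02],
       [ 0.00000000e+00,  0.00000000e+00,  0.00000000e+00,
         1.00000000e+00]])}
{'clock': 0.1, 'qpos': array([-7.93836749e+01,  2.83114914e+01,  7.71239738e+01, -2.58112126e-04,
        7.46280991e+01, -5.46911561e+00]), 'joint_velocities': array([-0.00103155,  0.00479193, -0.08886177, -0.07638519,  0.16149997,
       -0.0611206 ]), 'effort': array([ 2.53214435e-03, -8.83591747e+01, -3.84561253e+01,  8.71846169e-06,
        5.30570760e-03,  4.28011163e-05]), 'tool_pos': array([ 173.1380553 , -600.20107775,  230.75574081]), 'eef_rot': array([-1.79936701e+02, -5.81058761e-03,  1.60855061e+01]), 'wrist_force': array([ 0.09869603, -0.8648127 , -0.35615616]), 'torque': array([-0.02364614,  0.02078105, -0.02864891]), 'grip_force': 0.0, 'gripper_width': 85.31040619199672}
```

View pics/top0.png

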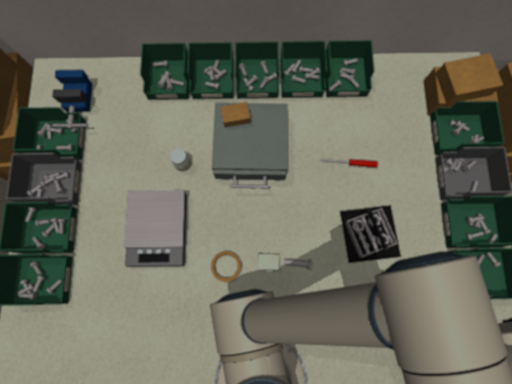

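View pics/scene0.png

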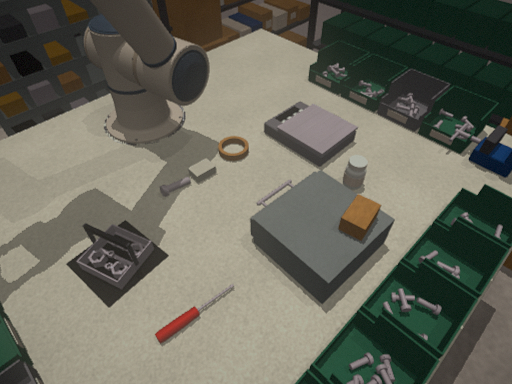

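The top view shows the cabinet at about (250,140) with its bar handle at (250,184), the scale platform at (156,218), the mat and sieve at (370,234), the tape at (226,266), the packet at (268,262), the bolt at (297,264), the jar at (180,158) and the driver at (350,162). The scene view agrees: the sieve's handle is raised over the tray and the drawer is shut.

Run:
```python
from h import *
c=cam('top'); im=cv2.imread('pics/top0.png')
big=cv2.resize(im,None,fx=4,fy=4,interpolation=cv2.INTER_CUBIC)
a=big[4*95:4*275,4*110:4*310]; b=big[4*195:4*275,4*330:4*410]
cv2.imwrite('pics/crop1.png',np.hstack([cv2.resize(a,(800,720))[:600,:480],b[:, :320].copy() if b.shape[0]==600 else cv2.copyMakeBorder(b,0,600-b.shape[0],0,0,cv2.BORDER_CONSTANT)]))
# rough from eyeballed pixels
for n,uv,z in [('cabTL',(213.5,104),100),('cabTR',(288,104),100),('cabFL',(213,175),100),('cabFR',(288,177),100),('handle',(250,185),62),('hL',(231,186),62),('hR',(270,185),62),
 ('scTL',(128,191),60),('scTR',(185,191),60),('scBL',(126,248),60),('scBR',(185,248),60),('mat',(370,234),3),('m1',(340,211),3),('m2',(391,207),3),('m3',(400,256),3),('m4',(350,262),3),('tape',(226,266),24),('packet',(268,262),30),('boltend',(311,264),10),('jar',(180,157),90)]:
    print(n,ray(c,uv,z).round(0))
```

```text
cabTL [900. 149. 100.]
cabTR [ 896. -106.  100.]
cabFL [648. 147. 100.]
cabFR [637. -98. 100.]
handle [622.  27.  62.]
hL [619.  91.  62.]
hR [621. -40.  62.]
scTL [608. 436.  60.]
scTR [605. 245.  60.]
scBL [418. 430.  60.]
scBR [415. 239.  60.]
mat [ 460. -378.    3.]
m1 [ 540. -281.    3.]
m2 [ 552. -457.    3.]
m3 [ 384. -472.    3.]
m4 [ 367. -303.    3.]
tape [358. 109.  24.]
packet [369. -29.  30.]
boltend [ 362. -172.   10.]
jar [715. 259.  90.]
```

View pics/crop1.png

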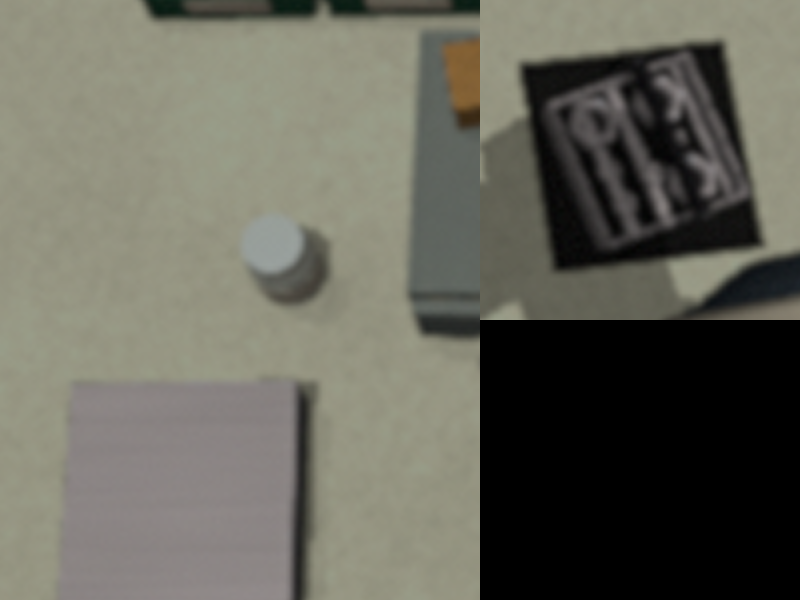

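```bash
python3 -m handwheel '{"twist":[[0,0,0],[0,0,0],[0,0,0],[0,0,0],[0,0,0]],"translation":[[0.02,-0.008,0],[0.04,-0.015,0],[0.04,-0.016,0],[0.04,-0.016,0],[0.04,-0.016,0]],"hand":[100,100,100,100,100]}'
python3 -m handwheel '{"twist":[[0,0,0],[0,0,0],[0,0,0],[0,0,0],[0,0,0]],"translation":[[0.04,-0.016,0],[0.04,-0.016,0],[0.04,-0.016,0],[0.03,-0.012,0],[0.01,-0.004,0]],"hand":[100,100,100,100,100]}'
python3 - <<'E'
from h import *
c=cam('wrist'); im=manip.capture('wrist'); cv2.imwrite('pics/w1.png',im[:,:,::-1]); print(c[3].tolist(), manip.observe()['tool_pos'])
E
```

```text
clock: 0.6
tool_pos: [327.5, -481.1, 231.1]
eef_rot: [-180.0, 0.0, 16.1]
wrist_force: [0.6, -1.1, -0.3]
gripper_width: 85.4
grip_force: 0.0
clock: 1.1
tool_pos: [464.5, -374.4, 231.0]
eef_rot: [-180.0, -0.0, 16.2]
wrist_force: [-1.4, -1.7, -0.4]
gripper_width: 85.5
grip_force: 0.0
[[0.28046792124735376, -0.9180462046989708, -0.2802301040020535, 535.6050571493905], [-0.9598624672216941, -0.2686556961920473, -0.08054912117861143, -353.6484141254169], [-0.0013375986947797467, 0.29157380359246976, -0.9565473997081116, 373.9943345386582], [0.0, 0.0, 0.0, 1.0]] [ 464.50187652 -374.47739012  230.9746191 ]
```

View pics/w1.png

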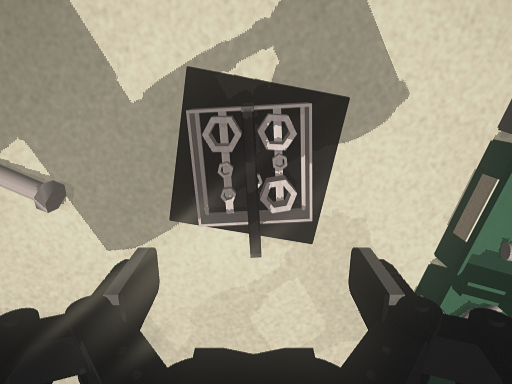

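The sieve sits in the image between (187,104) and (312,226). Its dark handle runs from about (247,106) to (255,257), with its top at z = 108. Three large nuts are visible, plus small ones at (226,170), (228,195), (279,161) and one part-hidden at about (258,181).

```bash
python3 - <<'E'
from h import *
c=cam('wrist')
a=ray(c,(247,106),108); b=ray(c,(255,257),108)
print(a,b,'len',np.linalg.norm(a-b),'mid',(a+b)/2,'yaw',np.degrees(np.arctan2(*(a-b)[1::-1])))
cs=[ray(c,p,38) for p in [(187,110),(310,103),(312,220),(199,226)]]
print(np.round(cs),np.mean(cs,0),[np.linalg.norm(cs[i]-cs[i-1]).round() for i in range(4)])
print('yawx',[np.degrees(np.arctan2(*(cs[i]-cs[j])[1::-1])).round(1) for i,j in[(0,3),(1,2)]])
E
# to the drawer handle
python3 -m handwheel '{"twist":[[0,0,-8],[0,0,-8],[0,0,-8],[0,0,-8],[0,0,-8]],"translation":[[0,-0.03,0],[0,-0.04,0],[0,-0.04,0],[0,-0.04,0],[0,-0.04,0]],"hand":[36,36,36,36,36]}' 30
```

```text
[ 523.2693136  -351.66837899  108.        ] [ 397.62915073 -395.13578751  108.        ] len 132.94685452639445 mid [ 460.44923217 -373.40208325  108.        ] yaw 19.083955197257204
[[ 499. -295.   38.]
 [ 540. -410.   38.]
 [ 423. -454.   38.]
 [ 381. -335.   38.]] [ 460.81554651 -373.51466364   38.        ] [np.float64(126.0), np.float64(123.0), np.float64(125.0), np.float64(126.0)]
yawx [np.float64(19.0), np.float64(20.2)]
clock: 1.65
tool_pos: [359.5, -219.2, 231.0]
eef_rot: [-180.0, 0.0, 56.4]
wrist_force: [0.9, 0.3, 1.3]
gripper_width: 31.3
grip_force: 0.0
```

```bash
python3 -m handwheel '{"twist":[[0,0,-8],[0,0,-8],[0,0,-8],[0,0,-8],[0,0,0]],"translation":[[0.047,0.009,0],[0.046,0.015,0],[0.043,0.021,0],[0.040,0.027,0],[0.035,0.033,0]],"hand":[36,36,36,36,36]}' 30
python3 -m handwheel '{"twist":[[0,0,0],[0,0,0],[0,0,0],[0,0,0],[0,0,0]],"translation":[[0.025,0.03,0],[0.01,0.025,0],[0,0.01,0],[0,0,0],[0,0,0]],"hand":[36,36,36,36,36]}' 30
python3 - <<'E'
from h import *
c=cam('wrist'); im=manip.capture('wrist'); cv2.imwrite('pics/w2.png',im[:,:,::-1]); print(manip.observe()['tool_pos'])
E
```

```text
clock: 2.15
tool_pos: [529.9, -47.4, 231.3]
eef_rot: [-180.0, 0.0, 88.4]
wrist_force: [0.0, -1.2, -0.3]
gripper_width: 30.7
grip_force: 0.0
clock: 2.65
tool_pos: [594.3, -16.4, 231.0]
eef_rot: [-179.9, 0.0, 88.0]
wrist_force: [-0.6, -0.3, -0.1]
gripper_width: 30.6
grip_force: 0.0
[594.16754814 -16.37751734 231.19058619]
```

View pics/w2.png

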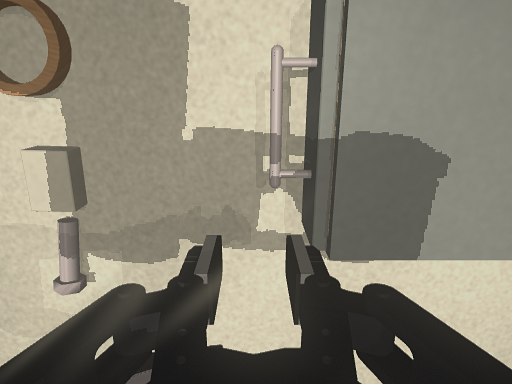

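The bar handle runs from about (278,45) to (275,187) at z = 62. The cabinet's front top edge runs from (346,0) to (329,258).

Run:
```python
from h import *
c=cam('wrist')
a=ray(c,(278,45),64); b=ray(c,(275,187),64)
print(a,b,'len',np.linalg.norm(a-b),'mid',(a+b)/2,'yaw',90-np.degrees(np.arctan2(*(a-b)[1::-1])))
a=ray(c,(346,0),100); b=ray(c,(329,258),100)
print(a,b,'yaw',90-np.degrees(np.arctan2(*(a-b)[1::-1])))
print([ray(c,p,z).round() for p,z in [((53,148),30),((81,210),30),((68,285),15),((18,45),24)]])
```

```text
[618.91710368  95.87276985  64.        ] [614.42272722 -33.35330575  64.        ] len 129.304207331357 mid [616.66991545  31.25973205  64.        ] yaw 1.991897145790432
[667.30706308 120.624347   100.        ] [661.86393311 -93.68500711 100.        ] yaw 1.4549124180837225
[array([382.,   8.,  30.]), array([398., -63.,  30.]), array([ 354., -168.,   15.]), array([365., 109.,  24.])]
```

```bash
python3 -m handwheel '{"twist":[[0,0,0],[0,0,0],[0,0,0],[0,0,0],[0,0,0]],"translation":[[0.02,0.01,0.01],[0.02,0.01,0.03],[0.008,0,0.04],[0,0,0.04],[0,0,0.02]],"hand":[29,29,29,29,29]}' 30
python3 -m handwheel '{"twist":[[0,0,0],[0,0,0],[0,0,0],[0,0,0],[0,0,0]],"translation":[[0,0,0.015],[0,0,0.015],[0,0,0.01],[0,0,0.008],[0,0,0]],"hand":[29,29,29,29,29]}' 30
python3 -m handwheel '{"twist":[[0,0,0],[0,0,0],[0,0,0],[0,0,0],[0,0,0]],"translation":[[0,0,0],[0,0,0],[0,0,0],[0,0,0],[0,0,0]],"hand":[0,0,0,0,0]}' 40
```

```text
clock: 3.2
tool_pos: [614.4, 31.5, 88.5]
eef_rot: [-179.8, 0.0, 88.1]
wrist_force: [0.3, -0.5, -0.0]
gripper_width: 24.6
grip_force: 0.0
clock: 3.7
tool_pos: [616.6, 31.4, 44.2]
eef_rot: [180.0, 0.0, 88.1]
wrist_force: [-7.2, -2.2, 14.5]
gripper_width: 24.5
grip_force: 8.0
clock: 4.2
tool_pos: [616.5, 31.6, 44.1]
eef_rot: [180.0, 0.0, 88.1]
wrist_force: [-5.3, -0.7, 10.3]
gripper_width: 9.6
grip_force: 39.1
```

```bash
python3 -m handwheel '{"twist":[[0,0,0],[0,0,0],[0,0,0],[0,0,0],[0,0,0]],"translation":[[0,-0.01,0],[0,-0.02,0],[0,-0.025,0],[0,-0.025,0],[0,-0.025,0]],"hand":[0,0,0,0,0]}' 40
python3 -m handwheel '{"twist":[[0,0,0],[0,0,0],[0,0,0],[0,0,0],[0,0,0]],"translation":[[0,-0.025,0],[0,-0.02,0],[0,-0.012,0],[0,-0.006,0],[0,-0.003,0]],"hand":[0,0,0,0,0]}' 40
python3 -m handwheel '{"twist":[[0,0,0],[0,0,0],[0,0,0],[0,0,0],[0,0,0]],"translation":[[0,-0.002,0],[0,-0.002,0],[0,-0.001,0],[0,0,0],[0,0,0]],"hand":[0,0,0,0,0]}' 40
```

```text
clock: 4.7
tool_pos: [511.7, 35.1, 44.2]
eef_rot: [179.8, 0.0, 88.1]
wrist_force: [1.9, -3.6, 5.6]
gripper_width: 9.5
grip_force: 40.0
clock: 5.2
tool_pos: [445.8, 37.3, 44.1]
eef_rot: [179.9, 0.0, 88.1]
wrist_force: [0.9, -5.5, 10.9]
gripper_width: 9.6
grip_force: 40.3
clock: 5.7
tool_pos: [443.0, 37.3, 44.2]
eef_rot: [179.7, 0.0, 88.1]
wrist_force: [6.3, -4.9, 6.2]
gripper_width: 9.4
grip_force: 39.9
```

```bash
python3 -m handwheel '{"twist":[[0,0,0],[0,0,0],[0,0,0],[0,0,0],[0,0,0]],"translation":[[0,0,0],[0,0,0],[0,0,0],[0,0,-0.02],[0,0,-0.03]],"hand":[26,26,26,26,26]}' 40
python3 -m handwheel '{"twist":[[0,0,0],[0,0,0],[0,0,0],[0,0,0],[0,0,0]],"translation":[[0,0.01,-0.05],[0,0.03,-0.05],[0,0.04,-0.04],[0,0.03,-0.02],[0,0.01,0]],"hand":[40,60,80,100,100]}' 40
python3 - <<'E'
from h import *
c=cam('wrist'); im=manip.capture('wrist'); cv2.imwrite('pics/w3.png',im[:,:,::-1]); print(manip.observe()['tool_pos'])
E
```

```text
clock: 6.2
tool_pos: [439.7, 37.9, 92.8]
eef_rot: [-179.8, -0.0, 88.1]
wrist_force: [0.7, -0.2, -0.2]
gripper_width: 22.2
grip_force: 0.0
clock: 6.7
tool_pos: [555.4, 34.0, 243.4]
eef_rot: [179.7, 0.0, 88.1]
wrist_force: [-0.4, 0.2, -0.3]
gripper_width: 85.1
grip_force: 0.0
[554.54486715  33.97611886 241.28290905]
```

View pics/w3.png

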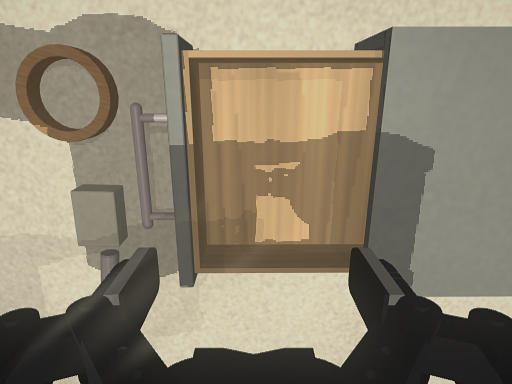

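The drawer is open: its wooden interior spans (190,55)–(382,55) at the far side and (198,270)–(366,270) at the near side. The front panel's top is at (163–181,35) to (180–196,286), and the cabinet's top edge starts at (391,28).

Run:
```python
from h import *
c=cam('wrist')
for n,p,z in [('farL',(190,55),78),('nearL',(198,270),78),('front top in far',(178,35),88),('front top in near',(196,286),88),('cab far',(391,28),100),('far floor L',(208,65),22),('near floor L',(208,243),22),('far floorR',(373,66),22),('near floorR',(361,243),22),('bar',(136,107),64),('bar2',(147,224),64)]:
    print(n,ray(c,p,z).round())
```

```text
farL [503. 140.  78.]
nearL [493. -71.  78.]
front top in far [496. 155.  88.]
front top in near [491. -83.  88.]
cab far [667. 153. 100.]
far floor L [511. 136.  22.]
near floor L [496. -67.  22.]
far floorR [682. 129.  22.]
near floorR [683. -73.  22.]
bar [445.  98.  64.]
bar2 [440. -22.  64.]
```

```bash
python3 -m handwheel '{"twist":[[0,0,7.6],[0,0,7.6],[0,0,7.6],[0,0,7.6],[0,0,7.6]],"translation":[[-0.0456,-0.009,0],[-0.0464,-0.0029,0],[-0.0464,0.0033,0],[-0.0456,0.0094,0],[-0.0439,0.0153,0]],"hand":[100,100,100,100,100]}' 60
python3 -m handwheel '{"twist":[[0,0,7.6],[0,0,7.6],[0,0,7.6],[0,0,7.6],[0,0,0]],"translation":[[-0.0415,0.021,0],[-0.0384,0.0263,0],[-0.0345,0.0311,0],[-0.0301,0.0355,0],[0,0,0.02]],"hand":[100,100,100,100,100]}' 60
python3 -m handwheel '{"twist":[[0,0,0],[0,0,0],[0,0,0],[0,0,0],[0,0,0]],"translation":[[0,0,0.03],[0,0,0.01],[0,0,0],[0,0,0],[0,0,0]],"hand":[100,100,100,100,100]}' 60
```

```text
clock: 7.25
tool_pos: [496.8, -193.1, 239.0]
eef_rot: [-179.8, 0.0, 49.8]
wrist_force: [0.7, -0.6, 0.1]
gripper_width: 85.4
grip_force: 0.0
clock: 7.75
tool_pos: [455.5, -378.2, 220.5]
eef_rot: [179.9, -0.0, 19.2]
wrist_force: [1.2, 0.4, 0.1]
gripper_width: 85.1
grip_force: 0.0
clock: 8.25
tool_pos: [457.6, -373.6, 181.6]
eef_rot: [179.9, -0.0, 19.7]
wrist_force: [0.2, -0.2, 0.4]
gripper_width: 85.3
grip_force: 0.0
```

```bash
python3 -m handwheel '{"twist":[[0,0,0],[0,0,0],[0,0,0],[0,0,0],[0,0,0]],"translation":[[0.0028,0.001,0.015],[0,0,0.03],[0,0,0.03],[0,0,0.02],[0,0,0.0066]],"hand":[60,60,40,40,30]}' 60
python3 -m handwheel '{"twist":[[0,0,0],[0,0,0],[0,0,0],[0,0,0],[0,0,0]],"translation":[[0,0,0],[0,0,0],[0,0,0],[0,0,0],[0,0,0]],"hand":[20,18,16,14,12]}' 60
python3 -m handwheel '{"twist":[[0,0,0],[0,0,0],[0,0,0],[0,0,0],[0,0,0]],"translation":[[0,0,0],[0,0,0],[0,0,0],[0,0,0],[0,0,0]],"hand":[10,8,4,0,0]}' 110
```

```text
clock: 8.75
tool_pos: [459.9, -373.1, 77.9]
eef_rot: [-179.9, 0.0, 19.7]
wrist_force: [-0.5, 0.2, -0.0]
gripper_width: 25.8
grip_force: 0.0
clock: 9.25
tool_pos: [460.3, -373.7, 79.5]
eef_rot: [180.0, -0.0, 19.7]
wrist_force: [-0.5, 0.2, -0.4]
gripper_width: 9.9
grip_force: 0.0
clock: 9.75
tool_pos: [460.3, -373.7, 79.8]
eef_rot: [180.0, -0.0, 19.7]
wrist_force: [-2.2, 1.7, 9.3]
gripper_width: 8.2
grip_force: 107.5
```

```bash
python3 -m handwheel '{"twist":[[0,0,0],[0,0,0],[0,0,0],[0,0,0.8],[0,0,1.6]],"translation":[[0,0,-0.003],[0,0,-0.006],[0,0,-0.009],[0,0,-0.012],[0,0,-0.015]],"hand":[0,0,0,0,0]}' 110
python3 -m handwheel '{"twist":[[0,0,2.2],[0,0,2.2],[0,0,2.2],[0,0,2.2],[0,0,2.2]],"translation":[[0,0,-0.015],[0,0,-0.015],[0,0,-0.015],[0,0,-0.015],[0,0,-0.012]],"hand":[0,0,0,0,0]}' 110
python3 -m handwheel '{"twist":[[0,0,2.2],[0,0,2.2],[0,0,1.9],[0,0,1.2],[0,0,0.8]],"translation":[[0,0,-0.009],[0,0,-0.006],[0,0,-0.003],[0,0,0],[0,0,0]],"hand":[0,0,0,0,0]}' 110
python3 - <<'E'
from h import *
im=manip.capture('wrist'); cv2.imwrite('pics/w4.png',im[:,:,::-1]); print(manip.observe()['tool_pos'])
E
```

```text
clock: 10.25
tool_pos: [460.0, -373.4, 124.8]
eef_rot: [-180.0, 0.0, 17.2]
wrist_force: [-0.7, 0.5, -7.0]
gripper_width: 7.9
grip_force: 107.4
clock: 10.75
tool_pos: [460.2, -373.6, 197.8]
eef_rot: [180.0, -0.0, 6.2]
wrist_force: [0.9, 0.4, -7.5]
gripper_width: 8.3
grip_force: 107.4
clock: 11.25
tool_pos: [460.1, -373.5, 214.4]
eef_rot: [180.0, -0.0, -2.1]
wrist_force: [-0.2, 0.1, -7.3]
gripper_width: 7.7
grip_force: 107.4
[ 460.02085419 -373.44278788  214.11477794]
```

View pics/w4.png

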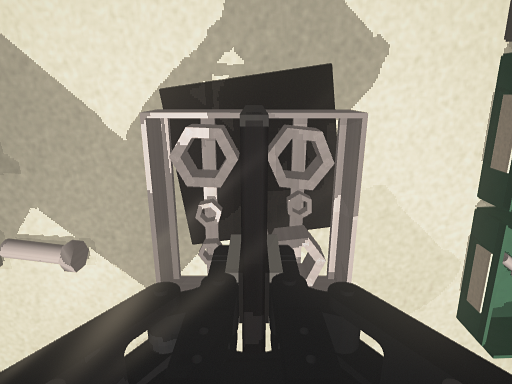

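The sieve is held level. Large nuts show at (204,155), (300,155) and (305,255), and small ones at (208,213), (299,205) and (210,250); the fourth is hidden under the handle. Next I carry it to the drawer.

```bash
python3 -m handwheel '{"twist":[[0,0,0],[0,0,0],[0,0,0],[0,0,0],[0,0,0]],"translation":[[0.001,-0.0039,0],[0.002,-0.0078,0],[0.0029,-0.0116,0],[0.0039,-0.0155,0],[0.0049,-0.0194,0]],"hand":[0,0,0,0,0]}' 110
python3 -m handwheel '{"twist":[[0,0,0],[0,0,0],[0,0,0],[0,0,0],[0,0,0]],"translation":[[0.0059,-0.0233,0],[0.0069,-0.0271,0],[0.007,-0.0277,0],[0.007,-0.0277,0],[0.007,-0.0277,0]],"hand":[0,0,0,0,0]}' 110
python3 -m handwheel '{"twist":[[0,0,0],[0,0,0],[0,0,0],[0,0,0],[0,0,0]],"translation":[[0.007,-0.0277,0],[0.007,-0.0277,0],[0.007,-0.0277,0],[0.007,-0.0277,0],[0.0069,-0.0271,0]],"hand":[0,0,0,0,0]}' 110
python3 -m handwheel '{"twist":[[0,0,0],[0,0,0],[0,0,0],[0,0,0],[0,0,0]],"translation":[[0.0059,-0.0233,0],[0.0049,-0.0194,0],[0.0039,-0.0155,0],[0.0029,-0.0116,0],[0.002,-0.0078,0]],"hand":[0,0,0,0,0]}' 110
python3 -m handwheel '{"twist":[[0,0,0],[0,0,0],[0,0,0],[0,0,0],[0,0,0]],"translation":[[0.001,-0.0039,0],[0,0,0.003],[0,0,0.006],[0,0,0.009],[0,0,0.009]],"hand":[0,0,0,0,0]}' 110
python3 - <<'E'
from h import *
im=manip.capture('wrist'); cv2.imwrite('pics/w5.png',im[:,:,::-1]); s=manip.observe();print(s['tool_pos'],s['qpos'])
E
```

```text
clock: 11.8
tool_pos: [477.1, -314.5, 213.9]
eef_rot: [-180.0, 0.0, -2.0]
wrist_force: [1.1, 0.3, -8.4]
gripper_width: 8.2
grip_force: 107.4
clock: 12.3
tool_pos: [515.5, -181.2, 214.0]
eef_rot: [-180.0, -0.0, -2.0]
wrist_force: [0.3, -0.9, -7.8]
gripper_width: 8.1
grip_force: 107.4
clock: 12.8
tool_pos: [554.9, -44.6, 214.0]
eef_rot: [-180.0, 0.0, -2.0]
wrist_force: [0.8, -0.2, -6.6]
gripper_width: 8.3
grip_force: 107.4
clock: 13.3
tool_pos: [577.4, 30.8, 213.9]
eef_rot: [180.0, 0.0, -2.0]
wrist_force: [0.3, -0.3, -7.5]
gripper_width: 8.1
grip_force: 107.5
clock: 13.8
tool_pos: [578.3, 33.1, 186.0]
eef_rot: [180.0, 0.0, -2.0]
wrist_force: [0.7, -1.5, -7.6]
gripper_width: 8.2
grip_force: 107.5
[577.51783306  33.22905898 184.44759584] [-2.61931853e+00  2.74547355e+01  8.69970394e+01 -2.47540350e-03
  6.56983480e+01  8.94267203e+01]
```

View pics/w5.png

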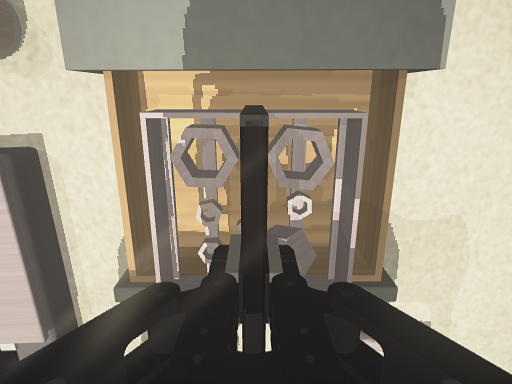

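```bash
python3 -m handwheel '{"twist":[[0,0,0],[0,0,0],[0,0,0],[0,0,0],[0,0,0]],"translation":[[0,0,0.006],[0,0,0.005],[0,0,0.003],[0,0.015,0],[0,0.015,0]],"hand":[0,0,0,0,0]}' 110
python3 -m handwheel '{"twist":[[0,0,0],[0,0,0],[0,0,0],[0,0,0],[0,0,0]],"translation":[[0,-0.03,0],[0,-0.03,0],[0,0.03,0],[0,0.03,0],[0,-0.03,0]],"hand":[0,0,0,0,0]}' 110
python3 -m handwheel '{"twist":[[0,0,0],[0,0,0],[0,0,0],[0,0,0],[0,0,0]],"translation":[[0,-0.03,0],[0,0.03,0],[0,0.03,0],[0,-0.03,0],[0,-0.03,0]],"hand":[0,0,0,0,0]}' 110
python3 -m handwheel '{"twist":[[0,0,0],[0,0,0],[0,0,0],[0,0,0],[0,0,0]],"translation":[[0,0.03,0],[0,0.03,0],[0,-0.03,0],[0,-0.03,0],[0,0.03,0]],"hand":[0,0,0,0,0]}' 110
python3 -m handwheel '{"twist":[[0,0,0],[0,0,0],[0,0,0],[0,0,0],[0,0,0]],"translation":[[0,0.03,0],[0,-0.03,0],[0,-0.03,0],[0,0.03,0],[0,0,0]],"hand":[0,0,0,0,0]}' 110
python3 - <<'E'
from h import *
im=manip.capture('wrist'); cv2.imwrite('pics/w6.png',im[:,:,::-1]); s=manip.observe();print(s['tool_pos'],s['eef_rot'])
E
```

```text
clock: 14.35
tool_pos: [577.5, 2.9, 173.0]
eef_rot: [180.0, -0.0, -2.0]
wrist_force: [-0.7, -0.7, -6.7]
gripper_width: 8.1
grip_force: 107.7
clock: 14.85
tool_pos: [579.3, 27.0, 173.3]
eef_rot: [179.9, -0.1, -2.3]
wrist_force: [0.0, -2.7, -6.1]
gripper_width: 8.2
grip_force: 110.5
clock: 15.35
tool_pos: [580.1, 61.6, 173.3]
eef_rot: [180.0, -0.1, -2.2]
wrist_force: [0.9, 1.0, -6.5]
gripper_width: 8.1
grip_force: 111.5
clock: 15.85
tool_pos: [578.9, 37.9, 173.3]
eef_rot: [-179.9, -0.1, -1.8]
wrist_force: [1.3, -1.5, -5.5]
gripper_width: 7.8
grip_force: 114.1
clock: 16.35
tool_pos: [578.8, 31.3, 173.2]
eef_rot: [179.9, -0.0, -2.0]
wrist_force: [-0.1, -0.6, -6.6]
gripper_width: 8.0
grip_force: 114.2
[578.74670143  31.95248099 173.23610099] [ 1.79972980e+02 -3.60886703e-02 -2.07891241e+00]
```

View pics/w6.png

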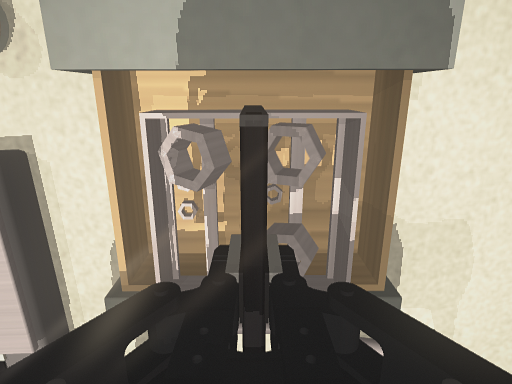

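After shaking, two small nuts show at drawer-floor size at (188,210) and (274,194), and no small nut is on a visible bar. The area under the handle and fingers is hidden, so I shake once more and then check.

```bash
python3 -m handwheel '{"twist":[[0,0,0],[0,0,0],[0,0,0],[0,0,0],[0,0,0]],"translation":[[0,0.03,0],[0,-0.03,0],[0,-0.03,0],[0,0.03,0],[0,0.03,0]],"hand":[0,0,0,0,0]}' 110
python3 -m handwheel '{"twist":[[0,0,0],[0,0,0],[0,0,0],[0,0,0],[0,0,0]],"translation":[[0,-0.03,0],[0,-0.03,0],[0,0.03,0],[0,0.03,0],[0,-0.03,0]],"hand":[0,0,0,0,0]}' 110
python3 -m handwheel '{"twist":[[0,0,0],[0,0,0],[0,0,0],[0,0,0],[0,0,0]],"translation":[[0,-0.03,0],[0,0.03,0],[0,0.03,0],[0,-0.03,0],[0,-0.03,0]],"hand":[0,0,0,0,0]}' 110
python3 -m handwheel '{"twist":[[0,0,0],[0,0,0],[0,0,0],[0,0,0],[0,0,0]],"translation":[[0,0.03,0],[0,0.03,0],[0,-0.03,0],[0,-0.03,0],[0,0.03,0]],"hand":[0,0,0,0,0]}' 110
python3 -m handwheel '{"twist":[[0,0,0],[0,0,0],[0,0,0],[0,0,0],[0,0,0]],"translation":[[0,0,0],[0,0,-0.003],[0,0,-0.006],[0,0,-0.009],[0,0,-0.012]],"hand":[0,0,0,0,0]}' 110
python3 -m handwheel '{"twist":[[0,0,0],[0,0,0],[0,0,0],[0,0,0],[0,0,0]],"translation":[[0,0,-0.009],[0,0,-0.006],[0,0,-0.003],[0,0,0],[0,0,0]],"hand":[0,0,0,0,0]}' 110
python3 - <<'E'
from h import *
s=manip.observe();print(s['tool_pos'],s['eef_rot'])
w=manip.capture('wrist')[60:300,100:420]; t=manip.capture('top')[110:260,180:320]; sc=manip.capture('scene')[80:260,180:400]
print([manip.observe()['wrist_force'][2] for _ in range(1)])
r=lambda a,wd,h:cv2.resize(a,(wd,h),interpolation=cv2.INTER_CUBIC)
cv2.imwrite('pics/w7.png',np.vstack([np.hstack([r(w,400,300),r(t,400,300)]),np.hstack([r(sc,400,300),np.zeros((300,400,3),np.uint8)])])[:,:,::-1])
E
```

```text
clock: 16.9
tool_pos: [577.7, 4.0, 173.2]
eef_rot: [-180.0, -0.0, -1.9]
wrist_force: [0.5, -0.9, -5.6]
gripper_width: 7.9
grip_force: 114.3
clock: 17.4
tool_pos: [579.2, 27.5, 173.2]
eef_rot: [179.9, -0.1, -2.4]
wrist_force: [1.3, 0.0, -5.0]
gripper_width: 7.9
grip_force: 114.6
clock: 17.9
tool_pos: [580.0, 62.1, 173.2]
eef_rot: [-180.0, -0.0, -2.3]
wrist_force: [0.6, 0.7, -8.1]
gripper_width: 8.1
grip_force: 114.9
clock: 18.4
tool_pos: [578.8, 38.5, 173.2]
eef_rot: [-179.9, -0.0, -1.8]
wrist_force: [0.9, -0.3, -6.1]
gripper_width: 7.9
grip_force: 115.7
clock: 18.9
tool_pos: [578.4, 33.7, 203.8]
eef_rot: [-180.0, 0.0, -2.0]
wrist_force: [-0.1, 0.3, -6.4]
gripper_width: 8.0
grip_force: 115.4
clock: 19.4
tool_pos: [578.3, 33.6, 220.7]
eef_rot: [180.0, 0.0, -2.0]
wrist_force: [0.1, -0.0, -7.2]
gripper_width: 8.1
grip_force: 115.4
[578.30926964  33.61976397 220.65022801] [ 1.79998850e+02  2.90955577e-02 -2.00852748e+00]
[np.float64(-7.965042309996424)]
```

View pics/w7.png

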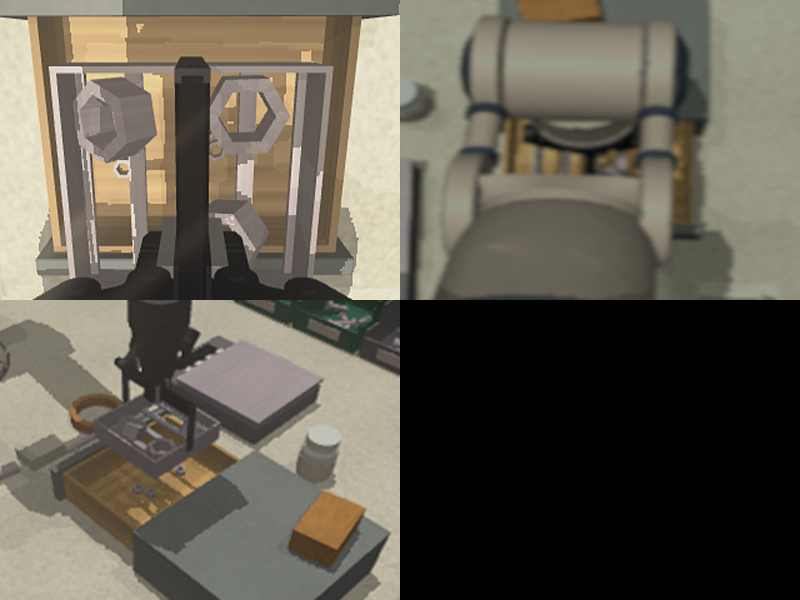

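The wrist crop shows the three large nuts still in the tray. The scene crop shows nuts on the drawer floor at about (138,488), (150,490) and (180,469). My picture budget is spent, so I count the rest by mask once the sieve is moved aside.

```bash
python3 -m handwheel '{"twist":[[0,0,0],[0,0,0],[0,0,0],[0,0,0],[0,0,0]],"translation":[[0,-0.004,0],[0,-0.008,0],[0,-0.012,0],[0,-0.016,0],[0,-0.02,0]],"hand":[0,0,0,0,0]}' 110
python3 -m handwheel '{"twist":[[0,0,0],[0,0,0],[0,0,0],[0,0,0],[0,0,0]],"translation":[[0,-0.02,0],[0,-0.02,0],[0,-0.02,0],[0,-0.016,0],[0,-0.012,0]],"hand":[0,0,0,0,0]}' 110
python3 -m handwheel '{"twist":[[0,0,0],[0,0,0],[0,0,0],[0,0,0],[0,0,0]],"translation":[[0,-0.008,0],[0,-0.004,0],[0,0,0],[0,0,0],[0,0,0]],"hand":[0,0,0,0,0]}' 110
cat > cnt.py <<'E'
import sys; from h import *
tag=sys.argv[1]
def count(name):
    c=cam(name); im=manip.capture(name); cv2.imwrite(f'pics/{name}_{tag}.png',im[:,:,::-1])
    # drawer floor polygon, inset, cabinet frame yaw -2 about (578,34)
    r=R.from_euler('z',-2,degrees=True).as_matrix()
    q=[np.array([578,34,0])+r@np.array([x,y,22]) for x,y in [(-76,-100),(76,-100),(76,100),(-76,100)]]
    poly=np.array([proj(c,p) for p in q]).round().astype(np.int32)
    m=np.zeros(im.shape[:2],np.uint8); cv2.fillPoly(m,[poly],255)
    hsv=cv2.cvtColor(im,cv2.COLOR_RGB2HSV)
    g=((hsv[:,:,1]<70)&(m>0)).astype(np.uint8)
    n,l,s,ce=cv2.connectedComponentsWithStats(g)
    print(name,poly.tolist(),'medS',np.median(hsv[:,:,1][m>0]))
    for i in range(1,n):
        if s[i,4]>=4: print(s[i].tolist(),ray(c,ce[i],26).round())
if __name__=='__main__':
    print(manip.observe()['tool_pos']); count('wrist'); count('scene')
E
python3 cnt.py a
```

```text
clock: 20.05
tool_pos: [580.6, 95.0, 220.9]
eef_rot: [-180.0, 0.0, -2.0]
wrist_force: [0.8, -0.5, -7.3]
gripper_width: 7.7
grip_force: 115.4
clock: 20.55
tool_pos: [583.5, 183.5, 220.9]
eef_rot: [-180.0, 0.0, -1.9]
wrist_force: [-0.1, -1.0, -7.1]
gripper_width: 7.7
grip_force: 115.4
clock: 21.05
tool_pos: [584.2, 192.9, 221.0]
eef_rot: [180.0, -0.0, -2.1]
wrist_force: [0.6, 0.2, -6.8]
gripper_width: 8.1
grip_force: 115.4
[584.19610098 192.90494207 220.98046215]
wrist [[482, 230], [513, 90], [313, 90], [306, 230]] medS 101.0
[312, 109, 55, 122, 3579] [579.  96.  26.]
[309, 127, 13, 46, 288] [597. 130.  26.]
[407, 154, 25, 35, 457] [571.  17.  26.]
scene [[221, 196], [258, 228], [308, 190], [272, 164]] medS 116.0
[270, 174, 5, 6, 25] [548.  93.  26.]
[276, 179, 6, 6, 27] [576.  93.  26.]
[253, 184, 56, 45, 678] [640.  25.  26.]
[253, 190, 13, 9, 65] [569.  18.  26.]
```

```bash
python3 -m handwheel '{"twist":[[0,0,0],[0,0,0],[0,0,0],[0,0,0],[0,0,0]],"translation":[[0,-0.004,0],[0,-0.008,0],[0,-0.012,0],[0,-0.014,0],[0,-0.012,0]],"hand":[0,0,0,0,0]}' 110
python3 -m handwheel '{"twist":[[0,0,0],[0,0,0],[0,0,0],[0,0,0],[0,0,0]],"translation":[[0,-0.008,0],[0,-0.004,0],[0,0,0],[0,0,0],[0,0,0]],"hand":[0,0,0,0,0]}' 110
python3 cnt.py b
python3 - <<'E'
from h import *
c=cam('top'); im=manip.capture('top'); cv2.imwrite('pics/topb.png',im[:,:,::-1])
E
```

```text
clock: 21.65
tool_pos: [585.8, 245.2, 220.9]
eef_rot: [-180.0, -0.0, -2.0]
wrist_force: [-0.4, 0.6, -7.4]
gripper_width: 7.7
grip_force: 115.4
clock: 22.15
tool_pos: [586.3, 255.0, 221.0]
eef_rot: [180.0, 0.0, -2.0]
wrist_force: [-0.2, -0.1, -7.5]
gripper_width: 7.8
grip_force: 115.4
[586.32097171 254.99228494 220.96243889]
wrist [[536, 230], [575, 90], [375, 90], [360, 230]] medS 101.0
[466, 154, 25, 35, 518] [571.  17.  26.]
[397, 160, 20, 18, 220] [576.  93.  26.]
[394, 186, 20, 17, 219] [548.  94.  26.]
scene [[221, 196], [258, 228], [308, 190], [272, 164]] medS 118.0
[270, 174, 5, 6, 25] [548.  93.  26.]
[276, 179, 6, 6, 28] [576.  93.  26.]
[253, 184, 56, 45, 677] [640.  25.  26.]
[253, 191, 13, 8, 57] [571.  17.  26.]
```

All four small nuts are in the drawer: two single blobs and one double-size blob. The sieve goes to the scale next.

```bash
python3 -m handwheel '{"twist":[[0,0,0],[0,0,0],[0,0,0],[0,0,0],[0,0,0]],"translation":[[-0.0021,-0.0022,0],[-0.0042,-0.0043,0],[-0.0063,-0.0065,0],[-0.0084,-0.0086,0],[-0.0091,-0.0093,0]],"hand":[0,0,0,0,0]}' 110
python3 -m handwheel '{"twist":[[0,0,0],[0,0,0],[0,0,0],[0,0,0],[0,0,0]],"translation":[[-0.0091,-0.0093,0],[-0.0091,-0.0093,0],[-0.0084,-0.0086,0],[-0.0084,-0.0086,0],[-0.0063,-0.0065,0]],"hand":[0,0,0,0,0]}' 110
python3 -m handwheel '{"twist":[[0,0,0],[0,0,0],[0,0,0],[0,0,0],[0,0,0]],"translation":[[-0.0042,-0.0043,0],[-0.0021,-0.0022,0],[0,0,0.003],[0,0,0.006],[0,0,0.009]],"hand":[0,0,0,0,0]}' 110
python3 -m handwheel '{"twist":[[0,0,0],[0,0,0],[0,0,0],[0,0,0],[0,0,0]],"translation":[[0,0,0.01],[0,0,0.01],[0,0,0.006],[0,0,0.003],[0,0,0]],"hand":[0,0,0,0,0]}' 110
python3 - <<'E'
from h import *
c=cam('wrist'); im=manip.capture('wrist'); cv2.imwrite('pics/w8.png',im[:,:,::-1]); print(manip.observe()['tool_pos'])
# platform edges seen beside the sieve: project assumed corners and scan for edges
g=cv2.GaussianBlur(cv2.cvtColor(im,cv2.COLOR_RGB2LAB),(5,5),0).astype(float)
def edge(p,d):   # scan +-20 mm along d about the assumed edge point at z=60
    t=np.arange(-20,20.1,1); v=[]
    for k in t:
        u=proj(c,np.array(p)+k*np.array(d)); x,y=int(round(u[0])),int(round(u[1]))
        v.append(g[y,x] if 0<=x<512 and 0<=y<384 else [np.nan]*3)
    v=np.array(v); e=np.linalg.norm(v[4:]-v[:-4],axis=1); 
    return (t[2:-2][np.nanargmax(e)],np.nanmax(e).round()) if not np.isnan(e).all() else None
for y in (270,300,380,400): print('far x=606.5',y,edge([606.5,y,60],[1,0,0]))
for x in (500,540,560,590): print(x,'left 433',edge([x,433,60],[0,1,0]),'right 242',edge([x,242,60],[0,1,0]))
E
```

```text
clock: 22.8
tool_pos: [556.4, 288.4, 221.0]
eef_rot: [-180.0, 0.0, -2.0]
wrist_force: [-0.2, 0.9, -7.0]
gripper_width: 7.6
grip_force: 115.4
clock: 23.3
tool_pos: [516.7, 332.0, 221.0]
eef_rot: [-180.0, 0.0, -2.0]
wrist_force: [0.3, -0.1, -6.8]
gripper_width: 8.2
grip_force: 115.4
clock: 23.8
tool_pos: [511.9, 337.6, 202.5]
eef_rot: [-180.0, -0.0, -2.0]
wrist_force: [0.1, 0.2, -7.4]
gripper_width: 7.9
grip_force: 115.4
clock: 24.3
tool_pos: [511.3, 337.8, 173.5]
eef_rot: [180.0, 0.0, -2.0]
wrist_force: [-0.3, 1.0, -6.7]
gripper_width: 7.9
grip_force: 115.4
[511.53021379 337.88402824 173.96075699]
far x=606.5 270 (np.float64(2.0), np.float64(29.0))
far x=606.5 300 (np.float64(2.0), np.float64(24.0))
far x=606.5 380 (np.float64(6.0), np.float64(62.0))
far x=606.5 400 (np.float64(8.0), np.float64(63.0))
500 left 433 (np.float64(-11.0), np.float64(113.0)) right 242 (np.float64(14.0), np.float64(47.0))
540 left 433 (np.float64(-12.0), np.float64(114.0)) right 242 (np.float64(8.0), np.float64(79.0))
560 left 433 (np.float64(-13.0), np.float64(115.0)) right 242 (np.float64(8.0), np.float64(75.0))
590 left 433 (np.float64(7.0), np.float64(25.0)) right 242 (np.float64(7.0), np.float64(79.0))
```

Run:
```python
from h import *
c=cam('wrist'); im=cv2.imread('pics/w8.png'); g=cv2.cvtColor(im,cv2.COLOR_BGR2LAB).astype(int)
def prof(p,d):
    o=[]
    for k in range(-24,26,3):
        u=proj(c,np.array(p)+k*np.array(d)); x,y=int(round(u[0])),int(round(u[1]))
        o.append(f'{g[y,x,0]}/{g[y,x,2]-128}' if 0<=x<512 and 0<=y<384 else '-')
    return ' '.join(o)
for y in (260,290,320,360,380,400,420): print('far',y,prof([610,y,60],[1,0,0]))
for x in (520,550,575,590): print('R',x,prof([x,245,60],[0,1,0])); 
for x in (575,585,595,602): print('L',x,prof([x,438,60],[0,1,0]))
```

```text
far 260 143/5 143/5 144/5 143/5 144/5 144/5 146/5 135/4 154/10 153/11 157/12 154/11 152/11 153/11 156/11 155/11 153/11
far 290 144/5 143/4 145/4 143/5 145/5 143/5 146/5 128/4 156/11 158/11 156/11 156/11 151/10 151/11 153/11 155/11 155/11
far 320 145/4 144/4 147/5 143/4 148/5 143/5 147/5 135/5 157/10 165/12 167/12 158/11 158/11 155/11 159/11 156/11 156/11
far 360 148/4 145/4 149/5 144/5 150/5 144/5 148/5 137/4 155/10 158/11 158/11 160/11 150/10 152/11 157/12 160/11 153/11
far 380 152/5 146/5 214/7 205/7 211/7 209/7 209/6 185/6 162/11 167/12 220/14 224/13 223/13 225/13 224/12 221/14 221/14
far 400 213/6 206/7 210/7 204/7 208/7 206/7 207/6 184/6 159/11 156/11 221/14 221/14 225/13 224/13 223/14 217/15 220/14
far 420 215/7 206/7 209/7 204/6 207/7 206/6 207/7 181/6 220/14 223/13 221/14 219/14 222/14 221/14 218/15 217/15 221/14
R 520 151/11 151/11 156/11 163/11 158/11 157/11 161/11 159/11 159/11 152/11 183/6 147/5 95/3 94/3 94/3 92/3 145/5
R 550 162/11 153/11 163/12 225/13 223/14 222/14 223/14 223/14 220/14 223/14 146/5 120/4 95/3 93/3 90/3 122/5 151/5
R 575 155/11 149/11 221/14 214/15 217/15 221/13 221/14 219/14 224/13 222/15 145/5 145/5 146/5 145/4 145/4 145/4 145/4
R 590 152/11 152/11 157/12 162/11 230/14 224/13 221/14 220/14 220/14 223/14 146/4 144/5 145/4 144/5 145/4 145/5 144/5
L 575 207/7 205/7 204/7 204/7 203/7 204/7 205/7 205/7 202/7 224/12 220/15 221/14 223/13 219/14 223/14 220/14 222/14
L 585 212/7 211/6 211/6 212/7 212/7 212/6 213/7 214/7 208/7 224/13 226/13 222/14 221/14 218/14 220/14 221/15 224/12
L 595 204/6 203/6 204/6 204/6 204/7 204/7 203/7 202/6 201/6 224/12 221/14 221/14 219/15 216/14 216/14 213/14 221/14
L 602 206/6 206/6 205/6 206/6 206/7 206/7 207/7 206/7 190/5 224/13 218/15 222/14 221/14 221/14 221/14 223/13 222/14
```

```bash
python3 -m handwheel '{"twist":[[0,0,-0.5],[0,0,-1],[0,0,-0.5],[0,0,0],[0,0,0]],"translation":[[0.0005,-0.0017,0],[0.0008,-0.0033,0],[0.0005,-0.0017,0.002],[0,0,0.005],[0,0,0.008]],"hand":[0,0,0,0,0]}' 110
python3 -m handwheel '{"twist":[[0,0,0],[0,0,0],[0,0,0],[0,0,0],[0,0,0]],"translation":[[0,0,0.008],[0,0,0.006],[0,0,0.004],[0,0,0.0015],[0,0,0]],"hand":[0,0,0,0,0]}' 110
python3 -m handwheel '{"twist":[[0,0,0],[0,0,0],[0,0,0],[0,0,0],[0,0,0]],"translation":[[0,0,0.001],[0,0,0.001],[0,0,0],[0,0,0],[0,0,0]],"hand":[0,0,0,0,0]}' 110
```

```text
clock: 24.85
tool_pos: [513.6, 344.7, 158.7]
eef_rot: [-180.0, -0.0, -0.0]
wrist_force: [1.0, -0.0, -7.4]
gripper_width: 8.1
grip_force: 115.4
clock: 25.35
tool_pos: [513.4, 344.5, 139.3]
eef_rot: [180.0, 0.0, -0.0]
wrist_force: [-0.1, -0.4, -6.6]
gripper_width: 8.0
grip_force: 115.5
clock: 25.85
tool_pos: [513.6, 344.7, 137.7]
eef_rot: [-180.0, -0.0, -0.0]
wrist_force: [-1.0, 0.8, -1.5]
gripper_width: 8.0
grip_force: 116.0
```

```bash
python3 -m handwheel '{"twist":[[0,0,0],[0,0,0],[0,0,0],[0,0,0],[0,0,0]],"translation":[[0,0,0.0006],[0,0,0],[0,0,0],[0,0,0],[0,0,0]],"hand":[0,0,0,8,10]}' 30
python3 -m handwheel '{"twist":[[0,0,0],[0,0,0],[0,0,0],[0,0,0],[0,0,0]],"translation":[[0,0,0],[0,0,0],[0,0,0],[0,0,0],[0,0,0]],"hand":[14,18,24,30,40]}' 30
python3 -m handwheel '{"twist":[[0,0,0],[0,0,0],[0,0,0],[0,0,0],[0,0,0]],"translation":[[0,0,-0.005],[0,0,-0.015],[0,0,-0.03],[0,0,-0.035],[0,0,-0.02]],"hand":[40,40,40,40,40]}' 30
python3 - <<'E'
from h import *
c=cam('wrist'); im=manip.capture('wrist'); cv2.imwrite('pics/w9.png',im[:,:,::-1]); print(manip.observe()['tool_pos'])
h=cv2.cvtColor(im,cv2.COLOR_RGB2HSV)
# handle bar: dark strip, expected top at z=165; print dark span across rows
for x in (455,480,540,570):
    u=proj(c,[x,344.6,165]).round().astype(int); row=h[u[1],:,2]; d=np.where(row[u[0]-40:u[0]+40]<60)[0]+u[0]-40
    print(x,u,(d.min(),d.max()) if len(d) else None, ray(c,(d.mean(),u[1]),165).round(1) if len(d) else None)
E
```

```text
clock: 26.35
tool_pos: [513.6, 345.0, 137.4]
eef_rot: [-179.9, -0.0, -0.0]
wrist_force: [-2.7, 5.2, 5.3]
gripper_width: 8.7
grip_force: 69.7
clock: 26.85
tool_pos: [513.4, 344.4, 136.8]
eef_rot: [180.0, 0.0, -0.0]
wrist_force: [-0.4, 0.2, -0.5]
gripper_width: 34.4
grip_force: 0.0
clock: 27.35
tool_pos: [514.0, 344.9, 244.9]
eef_rot: [-179.9, -0.1, -0.0]
wrist_force: [0.1, 0.3, -0.7]
gripper_width: 34.1
grip_force: 0.0
[514.91623545 345.34500567 247.4587458 ]
455 [254 272] (np.int64(214), np.int64(293)) [454.7 337.4 165. ]
480 [254 242] (np.int64(214), np.int64(293)) [480.  345.3 165. ]
540 [254 163] (np.int64(247), np.int64(260)) [540.3 343.3 165. ]
570 [254 120] (np.int64(247), np.int64(260)) [569.7 345.1 165. ]
```

```bash
python3 -m handwheel '{"twist":[[0,0,0],[0,0,0],[0,0,0],[0,0,0],[0,0,0]],"translation":[[-0.006,0.017,0],[-0.012,0.034,0],[-0.012,0.034,0],[-0.012,0.034,0],[-0.012,0.034,0]],"hand":[40,40,20,0,0]}' 30
python3 -m handwheel '{"twist":[[0,0,0],[0,0,0],[0,0,0],[0,0,0],[0,0,2]],"translation":[[-0.012,0.034,0],[-0.012,0.034,0],[-0.012,0.034,0],[-0.012,0.034,0],[-0.006,0.017,0]],"hand":[0,0,0,0,0]}' 30
python3 -m handwheel '{"twist":[[0,0,0],[0,0,0],[0,0,0],[0,0,0],[0,0,0]],"translation":[[0,0,0.02],[0,0,0.04],[0,0,0.03],[0,0,0.01],[0,0,0]],"hand":[0,0,0,0,0]}' 30
python3 cnt.py c
```

```text
clock: 27.9
tool_pos: [458.7, 190.3, 242.0]
eef_rot: [-180.0, -0.0, 0.0]
wrist_force: [1.0, -0.2, 1.0]
gripper_width: -0.2
grip_force: 0.0
clock: 28.4
tool_pos: [404.2, 36.7, 242.1]
eef_rot: [180.0, 0.0, -2.1]
wrist_force: [-0.1, 0.2, -1.1]
gripper_width: -0.2
grip_force: 0.0
clock: 28.9
tool_pos: [404.5, 38.5, 140.8]
eef_rot: [-180.0, 0.2, -2.0]
wrist_force: [0.2, -0.6, -0.6]
gripper_width: -0.0
grip_force: 0.0
[404.53161328  38.50966495 140.7996353 ]
wrist [[386, 58], [416, -211], [87, -212], [117, 57]] medS 103.0
[159, 0, 17, 3, 47] [541.  94.  26.]
scene [[221, 196], [258, 228], [308, 190], [272, 164]] medS 118.0
[269, 174, 6, 6, 25] [548.  93.  26.]
[277, 179, 5, 6, 24] [576.  93.  26.]
[253, 184, 56, 45, 673] [640.  24.  26.]
[253, 190, 13, 9, 61] [570.  17.  26.]
```

```bash
python3 -m handwheel '{"twist":[[0,0,0],[0,0,0],[0,0,0],[0,0,0],[0,0,0]],"translation":[[0,0,0.02],[0,0,0.03],[0,0,0.025],[0,0,0.015],[0,0,0]],"hand":[0,0,0,0,0]}' 30
python3 -m handwheel '{"twist":[[0,0,0],[0,0,0],[0,0,0],[0,0,0],[0,0,0]],"translation":[[0.005,0,0],[0.008,0,0],[0.008,0,0],[0.01,0,0],[0.015,0,0]],"hand":[0,0,0,0,0]}' 30
python3 -m handwheel '{"twist":[[0,0,0],[0,0,0],[0,0,0],[0,0,0],[0,0,0]],"translation":[[0.02,0,0],[0.02,0,0],[0.02,0,0],[0.02,0,0],[0.02,0,0]],"hand":[0,0,0,0,0]}' 30
python3 -m handwheel '{"twist":[[0,0,0],[0,0,0],[0,0,0],[0,0,0],[0,0,0]],"translation":[[0.015,0,0],[0.012,0,0],[0.007,0,0],[0.004,0,0],[0.002,0,0]],"hand":[0,0,0,0,0]}' 30
```

```text
clock: 29.5
tool_pos: [405.3, 38.5, 51.4]
eef_rot: [-180.0, 0.1, -2.0]
wrist_force: [-0.2, -0.5, -0.5]
gripper_width: -0.1
grip_force: 0.0
clock: 30.0
tool_pos: [451.8, 36.9, 52.3]
eef_rot: [-180.0, 0.0, -2.0]
wrist_force: [-1.5, -0.2, 1.3]
gripper_width: 0.3
grip_force: 0.8
clock: 30.5
tool_pos: [552.5, 33.5, 52.2]
eef_rot: [-180.0, -0.0, -2.0]
wrist_force: [-1.5, 1.6, 0.4]
gripper_width: 0.1
grip_force: 0.9
clock: 31.0
tool_pos: [591.4, 32.0, 51.9]
eef_rot: [-180.0, 0.0, -2.0]
wrist_force: [-1.8, -0.1, 0.8]
gripper_width: 0.1
grip_force: 0.6
```

```bash
python3 -m handwheel '{"twist":[[0,0,0],[0,0,0],[0,0,0],[0,0,0],[0,0,0]],"translation":[[0.003,0,0],[0.003,0,0],[0.002,0,0],[0.001,0,0],[0,0,0]],"hand":[0,0,0,0,0]}' 30
python3 -m handwheel '{"twist":[[0,0,0],[0,0,0],[0,0,0],[0,0,0],[0,0,0]],"translation":[[0.001,0,0],[0.001,0,0],[0.001,0,0],[0.001,0,0],[0,0,0]],"hand":[0,0,0,0,0]}' 30
```

```text
clock: 31.5
tool_pos: [600.1, 31.7, 51.8]
eef_rot: [-180.0, 0.0, -2.0]
wrist_force: [-1.5, 0.5, 0.8]
gripper_width: -0.2
grip_force: 0.9
clock: 32.0
tool_pos: [600.5, 31.7, 51.5]
eef_rot: [180.0, 0.4, -2.0]
wrist_force: [-21.0, -0.1, 17.2]
gripper_width: -0.0
grip_force: 10.8
```

```bash
python3 -m handwheel '{"twist":[[0,0,0],[0,0,0],[0,0,0],[0,0,0],[0,0,0]],"translation":[[-0.005,0,0],[-0.012,0,0],[-0.015,0,0],[-0.01,0,-0.02],[0,0,-0.04]],"hand":[0,0,0,0,0]}' 30
python3 -m handwheel '{"twist":[[0,0,0],[0,0,0],[0,0,0],[0,0,0],[0,0,0]],"translation":[[-0.02,0.02,-0.05],[-0.02,0.05,-0.05],[-0.02,0.05,-0.04],[0,0.05,-0.02],[0,0.03,0]],"hand":[0,0,0,0,0]}' 30
python3 - <<'E'
from h import *
s=manip.observe(); print(s['tool_pos'],s['wrist_force'])
a=cv2.imread('pics/scene0.png').astype(int); b=manip.capture('scene')[:,:,::-1].astype(int); cv2.imwrite('pics/sceneF.png',b)
d=np.abs(a-b).sum(2)
for n,(x,y,w,h) in dict(handle=(255,175,42,32),cabface=(250,205,80,85),jar=(342,153,28,35),tape=(215,133,38,30),packet=(188,158,30,25),bolt=(158,176,34,20),driver=(150,282,90,65),scale=(262,100,100,65)).items(): print(n,(d[y:y+h,x:x+w]>60).mean().round(3))
print('sieve at',proj(cam('scene'),[513.5,344.5,165]).round())
E
```

```text
clock: 32.5
tool_pos: [559.4, 33.2, 110.3]
eef_rot: [-180.0, 0.3, -2.0]
wrist_force: [-1.3, -0.3, 0.2]
gripper_width: -0.1
grip_force: 0.0
clock: 33.0
tool_pos: [511.5, -133.3, 240.9]
eef_rot: [179.9, -0.3, -2.1]
wrist_force: [0.7, 0.8, -1.0]
gripper_width: 0.0
grip_force: 0.0
[ 511.4874255  -133.31085698  240.92071148] [ 0.73851071  0.76842693 -0.96384565]
handle 0.042
cabface 0.008
jar 0.0
tape 0.357
packet 0.663
bolt 0.285
driver 0.004
scale 0.228
sieve at [322.  98.][ WARN:0@2.417] global loadsave.cpp:1063 imwrite_ Unsupported depth image for selected encoder is fallbacked to CV_8U.
```

```bash
python3 -c "
from workcell import manip
print(manip.hand_in())"
```

```text
the job is handed in; nothing more can be done
None
```

I've handed the job in at about 33 s: the four small nuts are in the shut drawer, and the sieve with its three large nuts stands released in the middle of the scale. My last image check couldn't confirm the tape, packet and bolt because the arm or its shadow was over them, but I felt no contact with them.

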